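# Mix the beads and show them under the inner lid

### The job

Stir the wooden beads round in the kraft tub with the stirrer until most of them have clearly changed places, then put the stirrer back in its cup. Pick up the nested pair of lids together and lower it gently onto the tub, then lift the outer lid alone straight up until it is well clear of the inner lid's peg, leaving the inner lid seated on the tub so that the beads show through it. Finish while still holding the outer lid in the air, still and roughly level, and leave everything else on the stall where it is.

Things in the scene. Friction and masses are not known exactly. Their poses are not given: they have to be found in the camera images.
- tub: open round kraft-card tub fixed to the table, 106 mm outside, 100 mm inside, 60 mm high, floor 5 mm thick, six beads in it. Origin: centre of its underside, on the table; z up. Tub, cup and pair of lids stand left, middle and right in an order that changes.
- cup: round white ceramic cup, fixed to the table, 70 mm outside and 62 mm inside diameter, 60 mm high, floor 5 mm thick; the stirrer stands in it. Origin: centre of its underside; z up.
- stirrer: loose wooden stirrer, 175 mm long, 60 g, upright near the cup's middle: round foot 24 mm wide, 12 mm high; stick 12 mm; round grip 18 mm wide from 125 to 175 mm above the origin. Origin: centre of the foot's underside, on the cup's floor at the start; z up the stick. It may lean on the cup's rim when put back.
- stirrer_grip (a point): middle of the stirrer's grip, on its axis, 150 mm above the foot's underside.
- inner_lid: clear plastic lid, about 120 g: plug 8 mm high, tapering from 91 to 80 mm wide at its foot (enters the tub's mouth loosely); over it a disc 111 mm wide, 6 mm thick (rests on the rim); central upright wooden peg 16 mm wide, top 75 mm above the origin. Lifting the peg carries both lids. Origin: centre of the plug's underside; z up; on the table at the start, 52 mm above the table when seated on the tub.
- outer_lid: kraft-card lid, 124 mm wide, 3 mm plate plus a 4.5 mm rim hanging below, about 120 g, resting loose on the inner lid's disc. Hollow wooden knob: 40 mm outside, 22 mm bore, from 3 to 33 mm above the origin; the inner peg stands 28 mm out of it. Lifting the knob takes this lid alone. Origin: centre of the plate's underside, 14 mm above the inner lid's origin when nested; z up.
- bead0: one of six loose wooden beads in the tub, upright cylinder 20 mm diameter, 16 mm high, 12 g. Origin: centre of its underside. At the start the six lie in a ring about 31 mm from the tub's centre, the centre clear.
- bead1: one of six loose wooden beads in the tub, upright cylinder 20 mm diameter, 16 mm high, 12 g. Origin: centre of its underside. At the start the six lie in a ring about 31 mm from the tub's centre, the centre clear.
- bead2: one of six loose wooden beads in the tub, upright cylinder 20 mm diameter, 16 mm high, 12 g. Origin: centre of its underside. At the start the six lie in a ring about 31 mm from the tub's centre, the centre clear.
- bead3: one of six loose wooden beads in the tub, upright cylinder 20 mm diameter, 16 mm high, 12 g. Origin: centre of its underside. At the start the six lie in a ring about 31 mm from the tub's centre, the centre clear.
- bead4: one of six loose wooden beads in the tub, upright cylinder 20 mm diameter, 16 mm high, 12 g. Origin: centre of its underside. At the start the six lie in a ring about 31 mm from the tub's centre, the centre clear.
- bead5: one of six loose wooden beads in the tub, upright cylinder 20 mm diameter, 16 mm high, 12 g. Origin: centre of its underside. At the start the six lie in a ring about 31 mm from the tub's centre, the centre clear.
- giftbox_a: bystander: small kraft gift box, 70 x 50 x 28 mm; leave it. Origin: centre of its underside.
- giftbox_b: bystander: kraft gift box with a window, 80 x 80 x 35 mm; leave it. Origin: centre of its underside.
- giftbox_c: bystander: small kraft gift box, 70 x 50 x 28 mm; leave it. Origin: centre of its underside.
- bangle: bystander: dark wooden bangle lying flat, 68 mm diameter, 14 mm high; leave it. Origin: centre of its underside.
- tape: bystander: roll of clear tape lying flat, 80 mm diameter, 18 mm high; leave it. Origin: centre of its underside.
Not all that is in view belongs to the job. Leave any purple look-alike of the tub alone.

How it is judged (in metres and radians):
On the way, in this order (a step that is already met when the one before it is completed fails the run):
1. the held stirrer's foot is down in the tub and at least four of the six beads are each more than 10 mm (half a bead) from where they began (horizontal distance between stirrer and tub below 0.045 m and height (world z) of stirrer below 0.03 m and contact force between the fingers and stirrer above 0.5 N and (distance of each of bead0, bead1, bead2, bead3 from where it was at the start of the episode above 0.01 m or distance of each of bead0, bead1, bead2, bead4 from where it was at the start of the episode above 0.01 m or distance of each of bead0, bead1, bead2, bead5 from where it was at the start of the episode above 0.01 m or distance of each of bead0, bead1, bead3, bead4 from where it was at the start of the episode above 0.01 m or distance of each of bead0, bead1, bead3, bead5 from where it was at the start of the episode above 0.01 m or distance of each of bead0, bead1, bead4, bead5 from where it was at the start of the episode above 0.01 m or distance of each of bead0, bead2, bead3, bead4 from where it was at the start of the episode above 0.01 m or distance of each of bead0, bead2, bead3, bead5 from where it was at the start of the episode above 0.01 m or distance of each of bead0, bead2, bead4, bead5 from where it was at the start of the episode above 0.01 m or distance of each of bead0, bead3, bead4, bead5 from where it was at the start of the episode above 0.01 m or distance of each of bead1, bead2, bead3, bead4 from where it was at the start of the episode above 0.01 m or distance of each of bead1, bead2, bead3, bead5 from where it was at the start of the episode above 0.01 m or distance of each of bead1, bead2, bead4, bead5 from where it was at the start of the episode above 0.01 m or distance of each of bead1, bead3, bead4, bead5 from where it was at the start of the episode above 0.01 m or distance of each of bead2, bead3, bead4, bead5 from where it was at the start of the episode above 0.01 m)), for 0.1 s.
2. the stirrer stands in its cup again, let go (horizontal distance between stirrer and cup below 0.03 m and z of stirrer in the frame of cup below 0.02 m and contact force between the fingers and stirrer below 0.1 N), for 0.2 s.
3. the nested pair of lids sits on the tub, inner lid home on the rim and outer lid on it (horizontal distance between inner_lid and tub below 0.008 m and height (world z) of inner_lid between 0.047 and 0.055 m and angle between inner_lid's own z axis and vertical below 0.05 rad and z of outer_lid in the frame of inner_lid below 0.018 m and horizontal distance between outer_lid and inner_lid below 0.008 m), for 0.3 s.
At the end, for the whole second after the job is handed in: Outer lid held still in the fingers, within 17 degrees of level, underside over 85 mm above the inner lid's underside, touching nothing else; inner lid untouched and seated on the tub (8 mm sideways, 3 mm height, 3 degrees); all beads in the tub; stirrer foot down in its cup (horizontal distance between inner_lid and tub below 0.008 m and height (world z) of inner_lid between 0.047 and 0.055 m and angle between inner_lid's own z axis and vertical below 0.05 rad and horizontal distance between stirrer and cup below 0.03 m and z of stirrer in the frame of cup below 0.02 m and horizontal distance between each of bead0, bead1, bead2, bead3, bead4, bead5 and tub below 0.05 m and height (world z) of each of bead0, bead1, bead2, bead3, bead4, bead5 below 0.05 m and z of outer_lid in the frame of inner_lid above 0.085 m and contact force between the fingers and outer_lid above 1 N and contact force between each of outer_lid, the fingers and inner_lid below 0.05 N and contact force between outer_lid and tub below 0.05 N and angle between outer_lid's own z axis and vertical below 0.3 rad and linear speed of outer_lid below 0.03 m/s and linear speed of inner_lid below 0.02 m/s); the arm keeps its last pose, push and grip.
It fails at once if the two lids come apart while the inner lid is not seated on the tub (z of outer_lid in the frame of inner_lid above 0.024 m and not (horizontal distance between inner_lid and tub below 0.01 m and height (world z) of inner_lid below 0.058 m)).
It fails at once if the lids are dropped onto the tub (faster than 0.5 m/s just above it) (horizontal distance between inner_lid and tub below 0.06 m and height (world z) of inner_lid below 0.08 m and linear speed of inner_lid above 0.5 m/s).
It fails at once if a bystander is moved more than 30 mm (distance of any of giftbox_a, giftbox_b, giftbox_c, bangle, tape from where it was at the start of the episode above 0.03 m).
It also fails if it takes over 72 s, if anything falls off the work surface, if the arm or the gripper's body presses on something with over 40 N, if the wrist force passes 120 N, or if a joint passes its speed limit or range.

### The arm

A 7-joint arm with a two-finger parallel gripper is mounted at the origin on the work surface. World frame = base frame: x ahead of the robot, y to its left, z up, the work surface at z = 0. Lengths are in mm, angles in rad, forces in N, time in s.
With the tool pointing down it reaches from about 400 to 875 mm from the base axis. Payload 4.4 kg.
Tool frame: the origin (TCP) lies at the very end of the fingers, on their centre line; the grasp point (between the pads) lies 19 mm behind it; z points along the fingers, y is the line along which they close (so a half turn about z gives the same grasp; the last joint's range is limited). The gripper opens to 85 mm and grips with 20 to 120 N. Pads are 22 mm wide; open, the fingers measure 114 mm over their backs; the gripper's body (76 mm by 85 mm) begins 54 mm behind the grasp point. The pads swing forward as they close: fully open they stand 13 mm farther back than shut.
Start: joints at [-1.187, 0.628, 0.038, 1.517, -0.027, 0.996, -0.02], TCP at [282.59, 585.372, 231.313] pointing down, gripper open.
Joint ranges: [-3.06, 3.06], [-0.37, 2.12], [-1.25, 1.32], [0.18, 2.47], [-1.1, 4.24], [0.23, 1.98], [-2.94, 2.94]. Speed limits (rad/s): [2.57, 2.57, 3.14, 3.14, 3.14, 3.14, 3.14].

### API

Orientations are given as [roll, pitch, yaw] about the fixed x, y, z axes, in that order (R = Rz(yaw) Ry(pitch) Rx(roll)).
In Python, from cell import ctrl gives the robot as it stands.
- The arm moves only by the tool step_arm, never from a script. Its argument "series" is a list that holds one entry, the list of rows, each a list of 7 numbers: the turn, a rotation vector about the tool's x, y, z as a fraction of full scale, then the shift along the tool's x, y, z as a fraction of full scale, then the closure, from 0 (fully open) to 1 (shut). In form: [[[ax, ay, az, tx, ty, tz, gripper], ...]]. A call has 1 to 12 rows; each row shifts and turns the commanded pose from where the row before left it, along the tool's axes as they then stand; what a row does not reach is not made up. Full scale, the value 1, is 150 mm for a shift and 45 degrees for a turn. A row lasts 1/10 s, in which the tool goes at most 50 mm and 8.59 degrees, less where a joint would pass 70% of its speed; a pose out of reach is approached as far as the arm can. A call with a number of a shift or a turn outside -1 to 1 is refused whole. A call with a gripper value outside its range is refused whole. The fingers move at their own pace and stop on an object; the grip force is fixed at half the most. Time passes only in rows, so rows that do not move let the fingers close. It gives the time, the measured TCP pose, the force, the opening and the grip force at its end, in the units of the state.
- ctrl.read_state(): the state, without advancing time (a new reading comes with each control period).
- ctrl.get_image(name): name is "side" or "top"; returns a dict with "img" (384x512x3 uint8, red, green, blue), "fx", "fy", "cx", "cy" (pixels), "R" (3x3) and "t" (3): a world point X has camera coordinates R X + t. Camera axes: x right, y down, z forward; pixel columns grow to the right and rows downward; lengths in mm; the calibration is good to about 2 mm. A picture is of the moment at which its call begins. There is no depth.
- ctrl.finish_job(): hands the job in; it is judged then, once.
Trained networks look in a picture, given as the dict that the camera call returned (one of the last four; its "shot" number tells which), for a name from the list of things; names that differ only in an ending like _2 or _b are one class to them, and where a whole thing is asked for, a point or a joint stands for the part that bears it (a point fixed in the world has none). Each returns a list of dicts, best first, with "score" (0 to 1); they miss things now and then, are a little off and sometimes report something else, mostly with a low value. They report only what shows in the picture. A call takes as long as a camera call. They do not tell look-alikes from the thing itself.
- ctrl.recognise(picture, thing): "centre" ([column, row] in pixels, amid what is visible of it).
The state is a dict: "clock": time; "qpos": joint angles; "qd": joint speeds; "tau": joint torques, N m; "eef_pos": TCP position; "tool_rot": TCP orientation; "force": force on the tool from outside, world axes, zero at the start; "torque": the same for the moment, N m; "width": finger opening in mm; "gripper_force": force on a finger pad.
Only numpy, scipy, OpenCV 4.12 (cv2) and the standard library are available. Lean on these libraries where they do the work, as an engineer would, in place of code of your own. Each camera call takes 0.05 s, during which the arm holds its last target. There are 200 camera calls.

## Working session

There is one attempt and no reset: what is moved stays moved. The work goes in short steps, Python scripts to look and compute and a tool call to move; the robot and the scene stay as the last step left them, time stands still between calls to the robot, and variables do not carry over. Pictures are saved under pics/ and viewed, at most 10 in all, crops included, and the job is handed in when it is done.

Besides the shell and the picture viewer there is one more tool, called by a JSON object that holds its "fn" and its "kwargs". step_arm: Moves the arm, as the interface text tells. Shift numbers are shares of 150 mm and turn numbers shares of 45 degrees, none past 1 either way. Its arguments: {"type":"object","properties":{"series":{"type":"array","items":{"type":"array","items":{"type":"array","items":{"type":"number","minimum":-1,"maximum":1}}}}},"required":["series"]}

```bash
mkdir -p pics
cat > h.py <<'E'
import numpy as np, cv2
from cell import ctrl
def ray(p,uv):
    d=np.array([(uv[0]-p["cx"])/p["fx"],(uv[1]-p["cy"])/p["fy"],1.]);R=np.array(p["R"]);t=np.array(p["t"])
    return -R.T@t, R.T@d
def atz(p,uv,z):
    c,d=ray(p,uv); return c+d*(z-c[2])/d[2]
def proj(p,X):
    c=np.array(p["R"])@np.array(X)+np.array(p["t"]); return [p["cx"]+p["fx"]*c[0]/c[2],p["cy"]+p["fy"]*c[1]/c[2]]
def tri(a,ua,b,ub):
    c1,d1=ray(a,ua);c2,d2=ray(b,ub)
    s=np.linalg.lstsq(np.c_[d1,-d2],c2-c1,rcond=None)[0]
    x,y=c1+d1*s[0],c2+d2*s[1]; return (x+y)/2,np.linalg.norm(x-y)
def save(p,n): cv2.imwrite("pics/"+n,cv2.cvtColor(p["img"],cv2.COLOR_RGB2BGR))
E
python3 - <<'E'
from h import *
np.set_printoptions(precision=1,suppress=True)
a=ctrl.get_image("top");b=ctrl.get_image("side");save(a,"t0.png");save(b,"s0.png")
for p in(a,b): print("cam",ray(p,[256,192]))
Z=dict(tub=60,cup=60,stirrer=80,stirrer_grip=150,inner_lid=60,outer_lid=20,bead0=16,giftbox_a=28,giftbox_b=35,bangle=14,tape=18)
for n,z in Z.items():
    for nm,p in(("top",a),("side",b)):
        for r in ctrl.recognise(p,n)[:6]: print(n,nm,round(r["score"],2),np.array(r["centre"]),atz(p,r["centre"],z))
s=ctrl.read_state();print(s)
E
python3 -c "
import cv2,numpy as np
a=cv2.imread('pics/t0.png')
b=cv2.imread('pics/s0.png')
cv2.imwrite('pics/both0.png',cv2.resize(np.vstack([a,b]),(400,600)))"
```

```text
cam (array([ 334.6,   62.8, 1338.1]), array([ 0.2,  0. , -1. ]))
cam (array([  60.6, -869.2,  958.8]), array([ 0.4,  0.7, -0.6]))
tub top 0.94 [276.9 194.1] [564.1  -4.6  60. ]
tub top 0.82 [348.1 131.9] [ 775.6 -255.4   60. ]
tub side 0.76 [391.5 266.9] [ 766.3 -284.    60. ]
tub side 0.71 [263.8 237.2] [546.2 -28.4  60. ]
cup top 0.61 [219.5 201.2] [544.2 186.9  60. ]
cup side 0.61 [222. 199.] [523.2 178.3  60. ]
stirrer side 0.74 [222.4 173.2] [571.8 270.7  80. ]
stirrer_grip top 0.65 [211.2 199.8] [534.4 203.9 150. ]
stirrer_grip side 0.73 [222.  173.1] [530.3 180.9 150. ]
outer_lid top 0.64 [343.8 195.8] [ 560.5 -235.7   20. ]
bead0 side 0.49 [259.2 233.4] [566.7  33.1  16. ]
bead0 side 0.43 [175.  246.2] [338.3 106.2  16. ]
giftbox_a top 0.82 [162.3 212.2] [515.7 384.7  28. ]
giftbox_a top 0.77 [297. 150.] [724.7 -81.2  28. ]
giftbox_a top 0.65 [242.8 258.7] [354.8 113.3  28. ]
giftbox_a side 0.9 [333.1 236.1] [732.2 -92.4  28. ]
giftbox_a side 0.88 [174.8 244.4] [337.  100.7  28. ]
giftbox_a side 0.66 [192.1 178.5] [503.7 362.1  28. ]
giftbox_b top 0.82 [162.3 212.2] [514.8 383.   35. ]
giftbox_b top 0.77 [297. 150.] [722.6 -80.5  35. ]
giftbox_b top 0.65 [242.8 258.7] [354.7 113.   35. ]
giftbox_b side 0.9 [333.1 236.1] [727.1 -98.2  35. ]
giftbox_b side 0.88 [174.8 244.4] [334.9  93.4  35. ]
giftbox_b side 0.66 [192.1 178.5] [500.4 352.9  35. ]
bangle side 0.69 [284.3 204.9] [698.4 108.1  14. ]
bangle side 0.31 [192.4 178.4] [511.5 380.6  14. ]
tape side 0.66 [221.  299.2] [ 364.6 -129.5   18. ]
{'clock': 1.2, 'qpos': array([-1.2,  0.6,  0. ,  1.5, -0. ,  1. , -0. ]), 'qd': array([ 0.,  0.,  0., -0., -0., -0., -0.]), 'tau': array([  0. , -56.3,   1.2, -19.4,   0. ,   0. ,  -0. ]), 'eef_pos': array([282.6, 585.4, 231.3]), 'tool_rot': array([ 3.1, -0. ,  2.7]), 'force': array([ 0.3, -0.3,  0.3]), 'torque': array([-0., -0., -0.]), 'gripper_force': 0.0, 'width': 85.19963698767405}
```

View pics/t0.png

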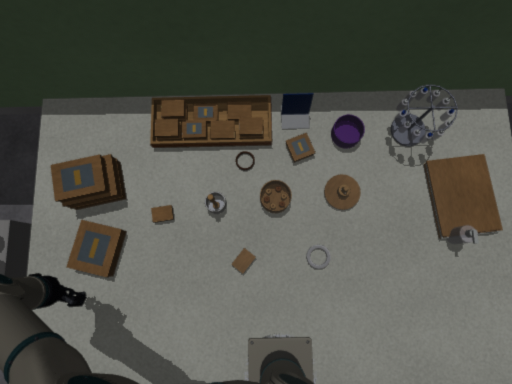

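View pics/s0.png

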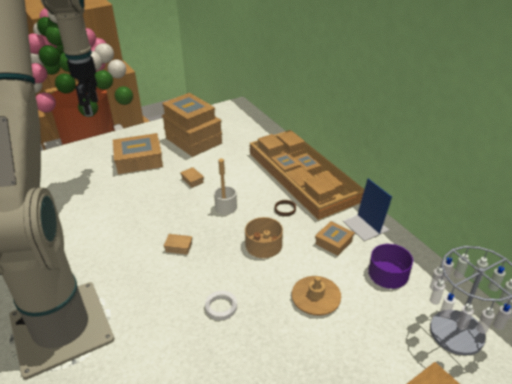

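The top view shows the cup with stirrer at (216,203), the tub with beads at (276,197) and the lids at (343,192). The purple look-alike is at (348,131). In the side view the tub is at (264,238), the cup at (225,198) and the lids at (316,294). I'll refine these by fitting silhouettes.

```bash
cat > fit.py <<'E'
from h import *
from scipy.optimize import minimize
def circ(x,y,r,z):
    t=np.linspace(0,2*np.pi,48); return [(x+r*np.cos(a),y+r*np.sin(a),z) for a in t]
def solid(p,x,y,parts,S=8):
    m=np.zeros((384*S,512*S),np.uint8) if 0 else None
    return [cv2.convexHull(np.array([proj(p,X) for z,r in prt for X in circ(x,y,r,z)],np.float32)) for prt in parts]
def mask(p,seed,rad=45,thr=70):
    hsv=cv2.cvtColor(p["img"],cv2.COLOR_RGB2HSV); m=((hsv[...,1]>thr)).astype(np.uint8)
    n,l=cv2.connectedComponents(m); L=l[seed[1],seed[0]]; return (l==L).astype(np.uint8) if L else m*0
def cent(m):
    h=max(cv2.findContours(m,cv2.RETR_EXTERNAL,cv2.CHAIN_APPROX_NONE)[0],key=cv2.contourArea)
    f=np.zeros_like(m);cv2.drawContours(f,[h],-1,1,-1);return f
def pred(p,x,y,parts,sz=(384,512)):
    f=np.zeros((sz[0],sz[1]),np.float32);acc=np.zeros((sz[0]*4,sz[1]*4),np.uint8)
    for h in solid(p,x,y,parts): cv2.fillPoly(acc,[np.round((h+.5)*4*16-8).astype(np.int32)],1,shift=4)
    return cv2.resize(acc.astype(np.float32),(sz[1],sz[0]),interpolation=cv2.INTER_AREA)
def fit(ps,masks,x0,parts):
    def c(v): return sum(np.abs(pred(p,v[0],v[1],parts)-m).sum() for p,m in zip(ps,masks))
    r=minimize(c,x0,method="Nelder-Mead",options=dict(initial_simplex=[x0,[x0[0]+8,x0[1]],[x0[0],x0[1]+8]],maxfev=60,xatol=.2))
    return r.x,r.fun
TUB=[[(0,53),(60,53)]]
LID=[[(9.5,62),(17,62)],[(17,20),(47,20)],[(47,8),(75,8)]]
CUP=[[(0,35),(60,35)]]
E
python3 - <<'E'
from fit import *
np.set_printoptions(precision=1,suppress=True)
a=ctrl.get_image("top");b=ctrl.get_image("side")
out={}
for n,sa,sb,x0,parts in(("tub",(264,197),(250,238),(560,-10),TUB),("lid",(335,192),(300,296),(560,-236),LID)):
    ma,mb=cent(mask(a,sa)),cent(mask(b,sb))
    for nm,ps,ms in(("both",[a,b],[ma,mb]),("top",[a],[ma]),("side",[b],[mb])):
        r=fit(ps,ms,x0,parts);print(n,nm,r,[int(m.sum()) for m in ms])
        if nm=="both": out[n]=r[0]
pg,e=tri(a,ctrl.recognise(a,"stirrer_grip")[0]["centre"],b,ctrl.recognise(b,"stirrer_grip")[0]["centre"]);print("grip",pg,e)
out["cup"]=pg[:2]
P=dict(tub=TUB,lid=LID,cup=CUP);tiles=[]
for p,c in((a,(283,196)),(b,(270,245))):
    im=cv2.resize(cv2.cvtColor(p["img"],cv2.COLOR_RGB2BGR),None,fx=4,fy=4,interpolation=cv2.INTER_CUBIC)
    for n,v in out.items():
        for h in solid(p,*v,P[n]): cv2.polylines(im,[np.int32((h+.5)*4)],True,(0,255,0),1)
    cv2.drawMarker(im,tuple(int((q+.5)*4) for q in proj(p,pg)),(255,0,0),0,12)
    for z in(5,130): cv2.drawMarker(im,tuple(int((q+.5)*4) for q in proj(p,[pg[0],pg[1],z+(25 if z>5 else 0)])),(0,0,255),0,6)
    x,y=c[0]*4,c[1]*4; h=120 if p is a else 300
    tiles.append(im[y-h:y+h,x-380:x+380])
cv2.imwrite("pics/o1.png",np.vstack([tiles[0],tiles[1][100:440]]))
E
```

```text
tub both (array([561.9,   1.9]), np.float64(167.4375)) [778, 1300]
tub top (array([562.7,   0.8]), np.float64(79.5625)) [778]
tub side (array([562.2,   1.8]), np.float64(88.75)) [1300]
lid both (array([ 577.3, -231.1]), np.float64(120.625)) [971, 1571]
lid top (array([ 577.2, -231.5]), np.float64(58.5)) [971]
lid side (array([ 577.6, -231.2]), np.float64(59.0)) [1571]Traceback (most recent call last):
  File "<stdin>", line 10, in <module>
IndexError: list index out of range
```

Run:
```python
from fit import *
np.set_printoptions(precision=1,suppress=True)
a=ctrl.get_image("top");b=ctrl.get_image("side")
print("grip",tri(a,[211.2,199.8],b,[222,173.1]))
# wood pixels above/in cup
for p,c,nm in((a,(214,202),"top"),(b,(222,178),"side")):
    hsv=cv2.cvtColor(p["img"],cv2.COLOR_RGB2HSV);m=hsv[...,1]>75
    w=np.zeros_like(m);w[c[1]-25:c[1]+22,c[0]-14:c[0]+14]=1;m&=w;r,cc=np.nonzero(m)
    for y in np.unique(r): print(nm,y,cc[r==y].min(),cc[r==y].max(),end="; ")
    print()
out=dict(tub=(562,1.5),lid=(577.3,-231.2),cup=(534,182))
P=dict(tub=TUB,lid=LID,cup=CUP+[[(5,6),(130,6)],[(130,9),(180,9)]]);tiles=[]
for p,c in((a,(283,196)),(b,(270,245))):
    im=cv2.resize(cv2.cvtColor(p["img"],cv2.COLOR_RGB2BGR),None,fx=4,fy=4,interpolation=cv2.INTER_CUBIC)
    for n,v in out.items():
        for h in solid(p,*v,P[n]): cv2.polylines(im,[np.int32((h+.5)*4)],True,(0,255,0),1)
    x,y=c[0]*4,c[1]*4; h=120 if p is a else 300
    tiles.append(im[y-h:y+h,x-380:x+380])
cv2.imwrite("pics/o1.png",np.vstack([tiles[0],tiles[1][:360]]))
```

```text
grip (array([539.3, 205.5, 131.3]), np.float64(3.734087794992873))
top 194 210 211; top 195 208 212; top 196 208 212; top 197 208 213; top 198 208 213; top 199 208 213; top 200 210 213; top 201 212 214; top 202 213 217; top 203 213 218; top 204 213 218; top 205 213 218; top 206 213 218; top 207 214 217; 
side 158 221 221; side 159 219 222; side 160 219 223; side 161 219 223; side 162 219 223; side 163 219 223; side 164 219 223; side 165 219 223; side 166 219 223; side 167 219 223; side 168 219 223; side 169 220 223; side 170 220 223; side 171 220 223; side 172 220 223; side 173 220 223; side 174 221 223; side 175 221 223; side 176 221 223; side 177 221 223; side 178 221 223; side 179 221 223; side 180 221 223; side 181 221 223; side 182 221 223; side 183 222 223; side 184 222 223; side 185 222 223; side 186 222 223; side 187 222 224; side 188 222 224; side 189 222 224; side 190 222 224; side 191 222 224; side 192 222 224; side 193 222 224; side 194 222 224; side 195 222 224; side 196 222 225; side 197 223 224;
```

View pics/o1.png

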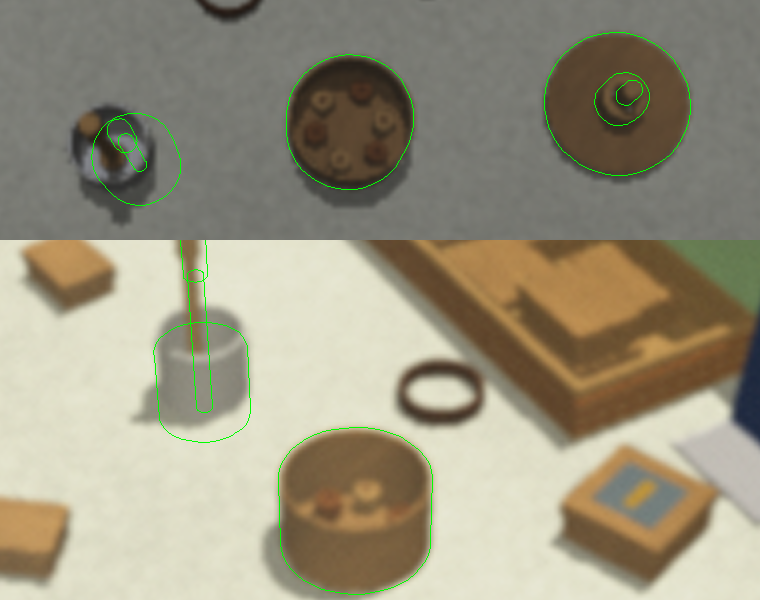

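Run:
```python
from fit import *
np.set_printoptions(precision=1,suppress=True)
a=ctrl.get_image("top");b=ctrl.get_image("side")
x,y=380,120
# cup from tiles: top-view rim outline approx cols72..152, rows 106..190
print("cap tri",tri(a,[210.5,196.8],b,[221,160.3]))
print("axis z105 side", tri(a,[210.5,196.8],b,[221,160.3])[0])
best=None
for X in range(525,565,3):
  for Y in range(185,220,3):
    # side cup hull bbox vs seen in tile coordinates /4
    h=np.vstack(solid(b,X,Y,CUP)).reshape(-1,2); t=(h+.5)*4-[270*4-380,245*4-300]-[0,-240]
    e=np.abs([t[:,0].min()-155,t[:,0].max()-245,t[:,1].min()-308,t[:,1].max()-424]).sum()
    if best is None or e<best[0]: best=(e,X,Y)
print(best)
X,Y=best[1:]
out=dict(cup=(X,Y)); g=tri(a,[210.5,196.8],b,[221,160.3])[0]
P=CUP+[[(5,12),(17,12)],[(17,6),(130,6)],[(130,9),(180,9)]]
tiles=[]
for p,c in((a,(214,202)),(b,(222,184))):
    im=cv2.resize(cv2.cvtColor(p["img"],cv2.COLOR_RGB2BGR),None,fx=8,fy=8,interpolation=cv2.INTER_CUBIC)
    for h in solid(p,X,Y,P): cv2.polylines(im,[np.int32((h+.5)*8)],True,(0,255,0),1)
    for h in solid(p,g[0],g[1],[[(180,9)],[(130,9)]]): cv2.polylines(im,[np.int32((h+.5)*8)],True,(0,0,255),1)
    tiles.append(im[c[1]*8-280:c[1]*8+280,c[0]*8-160:c[0]*8+160])
cv2.imwrite("pics/o2.png",np.hstack(tiles))
```

```text
cap tri (array([539.3, 202.5, 178.4]), np.float64(0.8460644941994183))
axis z105 side [539.3 202.5 178.4]
(np.float64(8.3319091796875), 543, 200)
```

View pics/o2.png

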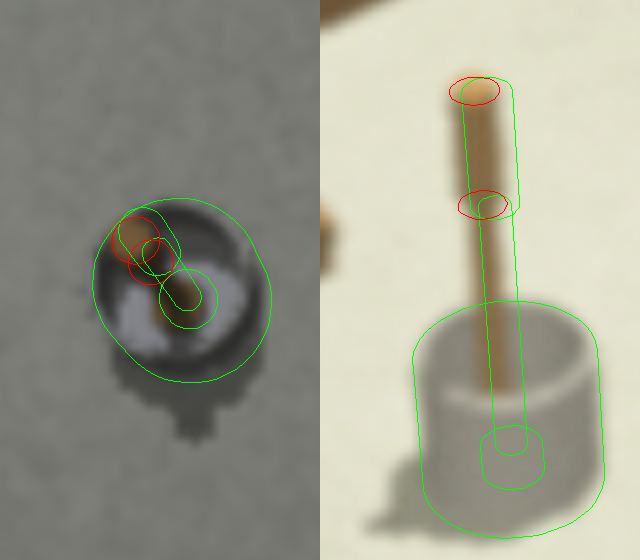

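Tub and lid outlines fit within about 1 mm: tub at (562,1.5), lids at (577,-231). The stirrer is upright at (539.5,202.5) with its top near z 180, and the cup is at about (542,202). First move: square up the yaw and travel toward the stirrer.

{"fn": "step_arm", "kwargs": {"series": [[[0,0,-0.18,0,0,0,0],[0,0,-0.18,0,0,0,0],[0,0,-0.18,0,0,0,0]]]}}

```text
clock: 1.85
eef_pos: [282.6, 585.4, 231.3]
tool_rot: [-3.142, 0.0, 3.122]
force: [1.2, 0.1, 0.3]
width: 85.4
gripper_force: 0.0
```

{"fn": "step_arm", "kwargs": {"series": [[[0,0,-0.025,0,0,0,0],[0,0,0,-0.156,-0.232,0,0],[0,0,0,-0.156,-0.232,0,0],[0,0,0,-0.156,-0.232,0,0],[0,0,0,-0.156,-0.232,0,0],[0,0,0,-0.156,-0.232,0,0],[0,0,0,-0.156,-0.232,0,0],[0,0,0,-0.156,-0.232,0,0],[0,0,0,-0.156,-0.232,0,0],[0,0,0,-0.156,-0.232,0,0],[0,0,0,-0.156,-0.232,0,0],[0,0,0,-0.156,-0.232,0,0]]]}}

```text
clock: 3.05
eef_pos: [538.5, 199.5, 231.5]
tool_rot: [3.141, 0.0, 3.132]
force: [0.5, 0.2, -0.7]
width: 85.6
gripper_force: 0.0
```

{"fn": "step_arm", "kwargs": {"series": [[[0,0,0,-0.007,0.02,0.125,0],[0,0,0,0,0,0.125,0],[0,0,0,0,0,0.125,0],[0,0,0,0,0,0.125,0],[0,0,0,0,0,0.125,0],[0,0,0,0,0,0,1],[0,0,0,0,0,0,1],[0,0,0,0,0,0,1],[0,0,0,0,0,0,1],[0,0,0,0,0,0,1],[0,0,0,0,0,0,1],[0,0,0,0,0,0,1]]]}}

```text
clock: 4.25
eef_pos: [539.5, 204.6, 138.6]
tool_rot: [3.14, 0.002, 3.135]
force: [0.2, 0.5, 6.1]
width: 16.4
gripper_force: 58.6
```

{"fn": "step_arm", "kwargs": {"series": [[[0,0,0,0,0,-0.17,1],[0,0,0,0,0,-0.17,1],[0,0,0,0,0,-0.17,1],[0,0,0,0,0,-0.17,1],[0,0,0,-0.025,-0.227,0,1],[0,0,0,-0.025,-0.227,0,1],[0,0,0,-0.025,-0.227,0,1],[0,0,0,-0.025,-0.227,0,1],[0,0,0,-0.025,-0.227,0,1],[0,0,0,-0.025,-0.227,0,1],[0,0,0,0,0,0,1],[0,0,0,0,0,0,1]]]}}

```text
clock: 5.45
eef_pos: [559.7, -1.3, 239.3]
tool_rot: [3.142, -0.001, 3.133]
force: [-0.1, -0.1, -1.2]
width: 16.4
gripper_force: 58.6
```

Run:
```python
from fit import *
s=ctrl.read_state();print(s["eef_pos"],s["width"],s["gripper_force"],s["force"],s["qpos"])
e=s["eef_pos"]
a=ctrl.get_image("top");b=ctrl.get_image("side");f=e[2]-133
P=[[(f,12),(f+12,12)],[(f+12,6),(f+125,6)],[(f+125,9),(f+175,9)]]
tiles=[]
for p,c in((a,(272,196)),(b,(264,210))):
    im=cv2.resize(cv2.cvtColor(p["img"],cv2.COLOR_RGB2BGR),None,fx=6,fy=6,interpolation=cv2.INTER_CUBIC)
    for h in solid(p,e[0],e[1],P): cv2.polylines(im,[np.int32((h+.5)*6)],True,(0,255,0),1)
    tiles.append(im[c[1]*6-280:c[1]*6+280,c[0]*6-200:c[0]*6+200])
cv2.imwrite("pics/o3.png",np.hstack(tiles))
```

```text
[559.67897099  -1.33225057 239.33092316] 16.400415797039837 58.62155556678772 [-0.13153211 -0.11764552 -1.22762276] [-0.00532882  0.48895584 -0.06314018  1.76233887  0.0379215   0.89215091
  1.47743533]
```

View pics/o3.png

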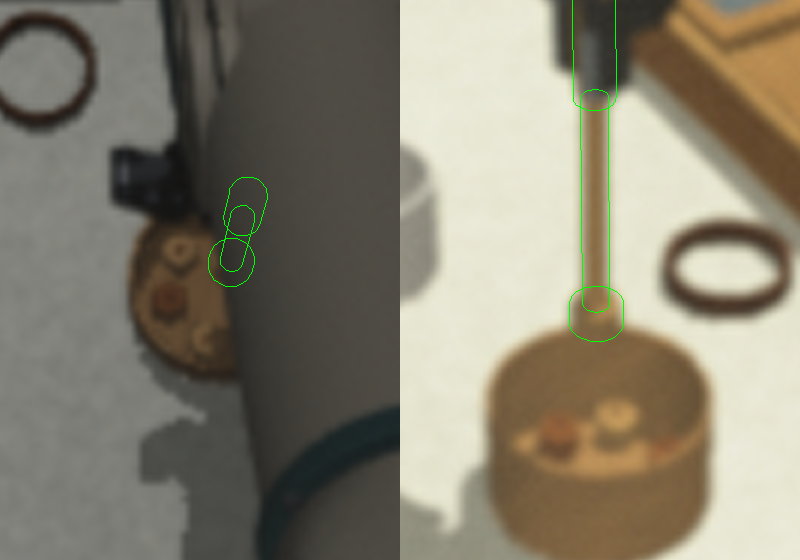

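The stirrer is held upright with its foot above the tub, as predicted in the side view (foot near tile pixel (597,320)). Next I centre it and lower it into the clear middle.

{"fn": "step_arm", "kwargs": {"series": [[[0,0,0,-0.015,0.019,0,1],[0,0,0,0,0,0.13,1],[0,0,0,0,0,0.13,1],[0,0,0,0,0,0.13,1],[0,0,0,0,0,0.13,1],[0,0,0,0,0,0.12,1],[0,0,0,0,0,0,1],[0,0,0,0,0,0,1]]]}}

```text
clock: 6.35
eef_pos: [562.4, 3.5, 143.7]
tool_rot: [3.141, -0.0, 3.137]
force: [0.5, 0.1, -0.2]
width: 16.6
gripper_force: 58.6
```

{"fn": "step_arm", "kwargs": {"series": [[[0,0,0,-0.04,-0.013,0.01,1],[0,0,0,-0.029,0.04,0,1],[0,0,0,0.013,0.058,0,1],[0,0,0,0.057,0.042,0,1],[0,0,0,0.08,0,0,1],[0,0,0,0.059,-0.059,0,1],[0,0,0,0.021,-0.08,0,1],[0,0,0,-0.021,-0.08,0,1],[0,0,0,-0.059,-0.059,0,1],[0,0,0,-0.08,-0.021,0,1],[0,0,0,-0.08,0.021,0,1],[0,0,0,-0.059,0.059,0,1]]]}}

```text
clock: 7.55
eef_pos: [581.4, -11.5, 141.0]
tool_rot: [3.14, -0.006, 3.134]
force: [-1.1, 2.3, -0.6]
width: 16.3
gripper_force: 59.3
```

{"fn": "step_arm", "kwargs": {"series": [[[0,0,0,-0.021,0.08,0,1],[0,0,0,0.021,0.08,0,1],[0,0,0,0.059,0.059,0,1],[0,0,0,0.08,0.021,0,1],[0,0,0,0.08,-0.021,0,1],[0,0,0,0.059,-0.059,0,1],[0,0,0,0.021,-0.08,0,1],[0,0,0,-0.021,-0.08,0,1],[0,0,0,-0.059,-0.059,0,1],[0,0,0,-0.08,-0.021,0,1],[0,0,0,0,0,0,1],[0,0,0,0,0,0,1]]]}}

```text
clock: 8.75
eef_pos: [562.6, -21.2, 141.8]
tool_rot: [3.138, -0.001, 3.136]
force: [0.5, 4.5, 1.4]
width: 16.7
gripper_force: 60.3
```

Run:
```python
from fit import *
s=ctrl.read_state();print(s["eef_pos"],s["width"],s["force"])
tiles=[]
for n,c in(("top",(272,196)),("side",(264,210))):
    p=ctrl.get_image(n)
    im=cv2.resize(cv2.cvtColor(p["img"],cv2.COLOR_RGB2BGR),None,fx=6,fy=6,interpolation=cv2.INTER_CUBIC)
    tiles.append(im[c[1]*6-280:c[1]*6+280,c[0]*6-200:c[0]*6+200])
cv2.imwrite("pics/o4.png",np.hstack(tiles))
```

```text
[562.62256352 -21.18270919 141.8343889 ] 16.66692608778109 [0.47388558 4.49227734 1.37527938]
```

View pics/o4.png

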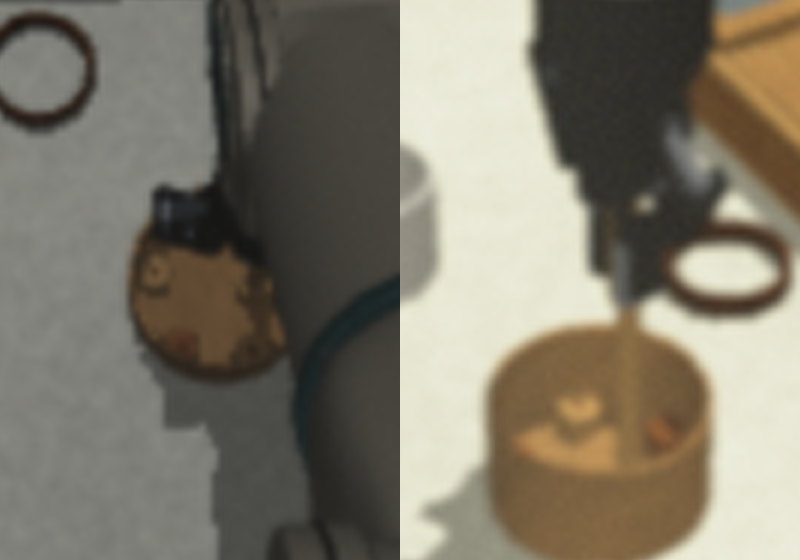

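Beads have been swept to new places: the lower part of the tub in the top view is rearranged and the centre is open. I'll do one more turn for certainty, then centre and lift.

{"fn": "step_arm", "kwargs": {"series": [[[0,0,0,-0.08,0.021,0,1],[0,0,0,-0.059,0.059,0,1],[0,0,0,-0.021,0.08,0,1],[0,0,0,0.021,0.08,0,1],[0,0,0,0.059,0.059,0,1],[0,0,0,0.08,0.021,0,1],[0,0,0,0.08,-0.021,0,1],[0,0,0,0.059,-0.059,0,1],[0,0,0,0.021,-0.08,0,1],[0,0,0,-0.021,-0.08,0,1],[0,0,0,-0.059,-0.059,0,1],[0,0,0,-0.08,-0.021,0,1]]]}}

```text
clock: 10.05
eef_pos: [560.9, -21.0, 141.9]
tool_rot: [3.136, -0.004, 3.134]
force: [-3.2, 11.5, 1.5]
width: 16.8
gripper_force: 62.1
```

{"fn": "step_arm", "kwargs": {"series": [[[0,0,0,0,0.08,0,1],[0,0,0,0,0.08,0,1],[0,0,0,0,0,0,1],[0,0,0,0,0,-0.13,1],[0,0,0,0,0,-0.13,1],[0,0,0,0,0,-0.13,1],[0,0,0,0,0,-0.13,1],[0,0,0,0,0,-0.13,1],[0,0,0,0,0,0,1]]]}}

```text
clock: 10.95
eef_pos: [563.4, -0.2, 241.9]
tool_rot: [-3.141, 0.005, 3.135]
force: [-0.0, 0.2, -0.9]
width: 16.4
gripper_force: 59.2
```

Run:
```python
from fit import *
s=ctrl.read_state();e=s["eef_pos"];print(e,s["width"],s["force"])
f=e[2]-133
P=[[(f,12),(f+12,12)],[(f+12,6),(f+125,6)],[(f+125,9),(f+175,9)]]
tiles=[]
for n,c in(("top",(272,196)),("side",(264,210))):
    p=ctrl.get_image(n)
    im=cv2.resize(cv2.cvtColor(p["img"],cv2.COLOR_RGB2BGR),None,fx=6,fy=6,interpolation=cv2.INTER_CUBIC)
    for h in solid(p,e[0],e[1],P): cv2.polylines(im,[np.int32((h+.5)*6)],True,(0,255,0),1)
    tiles.append(im[c[1]*6-280:c[1]*6+280,c[0]*6-200:c[0]*6+200])
cv2.imwrite("pics/o5.png",np.hstack(tiles))
```

```text
[ 5.63419488e+02 -1.53299018e-01  2.41903943e+02] 16.37427101986869 [-0.021873    0.19351807 -0.9362187 ]
```

View pics/o5.png

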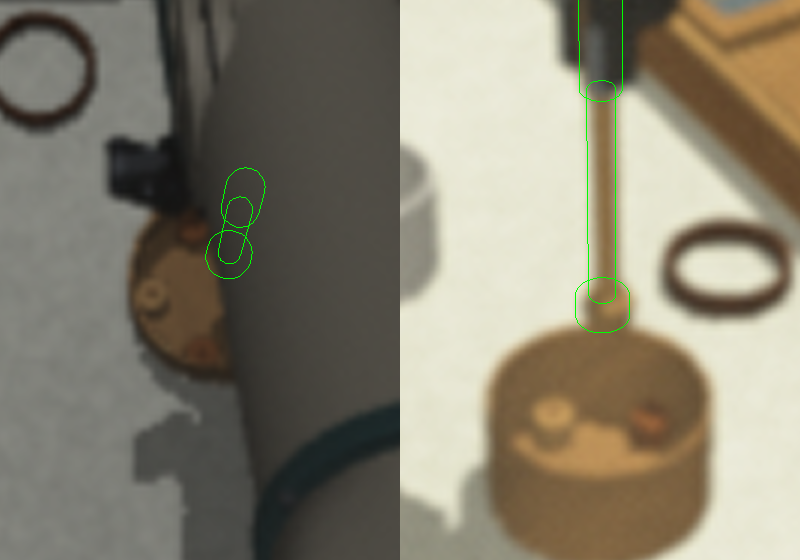

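The stirrer is still straight in the grip and the beads are visibly rearranged. I'll carry the stirrer back over the cup.

{"fn": "step_arm", "kwargs": {"series": [[[0,0,0,0.025,0.226,0,1],[0,0,0,0.025,0.226,0,1],[0,0,0,0.025,0.226,0,1],[0,0,0,0.025,0.226,0,1],[0,0,0,0.025,0.226,0,1],[0,0,0,0.025,0.226,0,1],[0,0,0,0,0,0,1],[0,0,0,0,0,0,1]]]}}

```text
clock: 11.85
eef_pos: [539.7, 204.3, 238.0]
tool_rot: [-3.14, -0.003, 3.138]
force: [-0.5, -0.4, -0.5]
width: 16.6
gripper_force: 59.2
```

{"fn": "step_arm", "kwargs": {"series": [[[0,0,0,-0.01,-0.008,0.13,1],[0,0,0,0,0,0.13,1],[0,0,0,0,0,0.13,1],[0,0,0,0,0,0.13,1],[0,0,0,0,0,0.13,1],[0,0,0,0,0,0.0,1],[0,0,0,0,0,0,1]]]}}

```text
clock: 12.55
eef_pos: [542.3, 201.4, 141.7]
tool_rot: [-3.14, -0.001, 3.134]
force: [0.8, 0.1, 0.3]
width: 16.4
gripper_force: 59.2
```

{"fn": "step_arm", "kwargs": {"series": [[[0,0,0,0,0,0.02,1],[0,0,0,0,0,0,1],[0,0,0,0,0,0,0],[0,0,0,0,0,0,0],[0,0,0,0,0,0,0],[0,0,0,0,0,0,0],[0,0,0,0,0,0,0],[0,0,0,0,0,0,0],[0,0,0,0,0,-0.15,0],[0,0,0,0,0,-0.15,0],[0,0,0,0,0,-0.15,0],[0,0,0,0,0,-0.15,0]]]}}

```text
clock: 13.75
eef_pos: [542.2, 202.9, 229.9]
tool_rot: [-3.142, -0.0, 3.135]
force: [0.7, 0.0, 0.6]
width: 85.3
gripper_force: 0.0
```

{"fn": "step_arm", "kwargs": {"series": [[[0,0,0,-0.0195,-0.241,0,0],[0,0,0,-0.0195,-0.241,0,0],[0,0,0,-0.0195,-0.241,0,0],[0,0,0,-0.0195,-0.241,0,0],[0,0,0,-0.0195,-0.241,0,0],[0,0,0,-0.0195,-0.241,0,0],[0,0,0,-0.0195,-0.241,0,0],[0,0,0,-0.0195,-0.241,0,0],[0,0,0,-0.0195,-0.241,0,0],[0,0,0,-0.0195,-0.241,0,0],[0,0,0,-0.0195,-0.241,0,0],[0,0,0,-0.0195,-0.241,0,0]]]}}

```text
clock: 14.95
eef_pos: [574.7, -232.6, 229.0]
tool_rot: [3.142, -0.0, 3.135]
force: [1.0, 0.2, 0.4]
width: 85.4
gripper_force: 0.0
```

Run:
```python
from fit import *
s=ctrl.read_state();e=s["eef_pos"];print(e,s["qpos"])
tiles=[]
b=ctrl.get_image("side");a=ctrl.get_image("top")
D=dict(cup=((542,203),CUP+[[(5,12),(17,12)],[(17,6),(130,6)],[(130,9),(180,9)]]),lid=((577.3,-231.2),LID),tub=((562,1.5),TUB))
for p,c,k in((b,(225,184),["cup"]),(a,(240,200),["tub","cup"]),):
    im=cv2.resize(cv2.cvtColor(p["img"],cv2.COLOR_RGB2BGR),None,fx=5,fy=5,interpolation=cv2.INTER_CUBIC)
    for q in k:
      for h in solid(p,*D[q][0],D[q][1]): cv2.polylines(im,[np.int32((h+.5)*5)],True,(0,255,0),1)
    w=140 if p is b else 250
    tiles.append(im[c[1]*5-250:c[1]*5+250,c[0]*5-w:c[0]*5+w])
cv2.imwrite("pics/o6.png",np.hstack(tiles))
mb=cent(mask(b,(300,296)));print(mb.sum(),fit([b],[mb],(577,-231),LID))
```

```text
[ 574.66453355 -232.57471119  229.04430967] [ 0.37576165  0.58613024 -0.05908578  1.60738808  0.04013638  0.94930601
  1.86779787]
1572 (array([ 577.08306384, -230.93290567]), np.float64(55.8125))
```

View pics/o6.png

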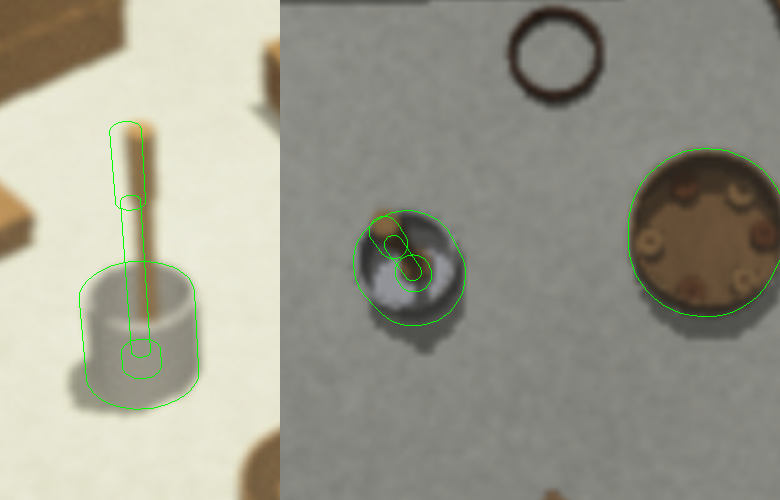

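The stirrer stands in its cup near the middle. All six beads show in the tub, each clearly moved: the pale and brown beads are turned well away from their starting spots. Next I descend on the peg.

{"fn": "step_arm", "kwargs": {"series": [[[0,0,0,-0.017,0.01,0.145,0],[0,0,0,0,0,0.145,0],[0,0,0,0,0,0.145,0],[0,0,0,0,0,0.145,0],[0,0,0,0,0,0.145,0],[0,0,0,0,0,0.145,0],[0,0,0,0,0,0.145,0],[0,0,0,0,0,0.145,0],[0,0,0,0,0,0,0],[0,0,0,0,0,0,0]]]}}

```text
clock: 16.05
eef_pos: [577.4, -229.1, 55.1]
tool_rot: [3.141, -0.001, 3.136]
force: [0.0, 0.0, 1.2]
width: 85.2
gripper_force: 0.0
```

{"fn": "step_arm", "kwargs": {"series": [[[0,0,0,0,-0.012,0.023,0],[0,0,0,0,0,0,1],[0,0,0,0,0,0,1],[0,0,0,0,0,0,1],[0,0,0,0,0,0,1],[0,0,0,0,0,0,1],[0,0,0,0,0,0,1],[0,0,0,0,0,0,1],[0,0,0,0,0,0,1]]]}}

```text
clock: 16.95
eef_pos: [577.5, -231.1, 51.9]
tool_rot: [3.141, 0.0, 3.136]
force: [-0.9, 1.3, 3.6]
width: 14.0
gripper_force: 58.5
```

{"fn": "step_arm", "kwargs": {"series": [[[0,0,0,0,0,-0.03,1],[0,0,0,0,0,-0.06,1],[0,0,0,0,0,-0.09,1],[0,0,0,0,0,-0.1,1],[0,0,0,0,0,-0.1,1],[0,0,0,0,0,-0.1,1],[0,0,0,0,0,-0.1,1],[0,0,0,0,0,-0.06,1],[0,0,0,0,0,-0.03,1],[0,0,0,0,0,0,1],[0,0,0,0,0,0,1]]]}}

```text
clock: 18.05
eef_pos: [576.9, -231.2, 151.6]
tool_rot: [3.141, -0.001, 3.136]
force: [-0.1, -0.4, -1.9]
width: 13.8
gripper_force: 58.6
```

{"fn": "step_arm", "kwargs": {"series": [[[0,0,0,0.008,0.04,0,1],[0,0,0,0.008,0.09,0,1],[0,0,0,0.008,0.13,0,1],[0,0,0,0.008,0.17,0,1],[0,0,0,0.008,0.2,0,1],[0,0,0,0.008,0.2,0,1],[0,0,0,0.008,0.2,0,1],[0,0,0,0.008,0.17,0,1],[0,0,0,0.008,0.15,0,1],[0,0,0,0.008,0.11,0,1],[0,0,0,0.008,0.07,0,1],[0,0,0,0.008,0.02,0,1]]]}}

```text
clock: 19.25
eef_pos: [563.9, 3.6, 151.9]
tool_rot: [3.141, -0.001, 3.138]
force: [-1.0, -0.5, -1.6]
width: 14.1
gripper_force: 58.6
```

{"fn": "step_arm", "kwargs": {"series": [[[0,0,0,0,0,0,1],[0,0,0,0,0,0,1],[0,0,0,0,0,0,1]]]}}

```text
clock: 19.55
eef_pos: [564.4, -0.1, 152.1]
tool_rot: [-3.141, 0.0, 3.134]
force: [0.6, 0.3, -1.6]
width: 13.7
gripper_force: 58.6
```

Run:
```python
from fit import *
s=ctrl.read_state();e=s["eef_pos"];print(e,s["force"])
z=e[2]-51.9
L=[[(9.5+z,62),(17+z,62)],[(17+z,20),(47+z,20)],[(z,40),(z+8,45.5)]]
b=ctrl.get_image("side")
im=cv2.resize(cv2.cvtColor(b["img"],cv2.COLOR_RGB2BGR),None,fx=7,fy=7,interpolation=cv2.INTER_CUBIC)
for h in solid(b,e[0],e[1],L)+solid(b,562,1.5,TUB): cv2.polylines(im,[np.int32((h+.5)*7)],True,(0,255,0),1)
c=(264,215);cv2.imwrite("pics/o7.png",im[c[1]*7-270:c[1]*7+290,c[0]*7-200:c[0]*7+200])
```

```text
[ 5.64422448e+02 -9.24165283e-02  1.52092316e+02] [ 0.64482233  0.2788238  -1.62287021]
```

View pics/o7.png

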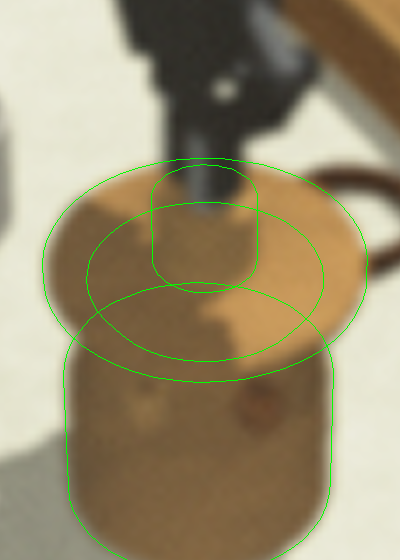

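The lids are held level and centred over the tub, matching the prediction. Now I lower them gently.

{"fn": "step_arm", "kwargs": {"series": [[[0,0,0,0.015,0.01,0.03,1],[0,0,0,0,0,0.06,1],[0,0,0,0,0,0.06,1],[0,0,0,0,0,0.06,1],[0,0,0,0,0,0.04,1],[0,0,0,0,0,0.02,1],[0,0,0,0,0,0,1],[0,0,0,0,0,0,1]]]}}

```text
clock: 20.4
eef_pos: [562.3, 2.7, 111.7]
tool_rot: [3.142, 0.0, 3.136]
force: [-0.1, -0.4, -1.9]
width: 13.8
gripper_force: 58.6
```

{"fn": "step_arm", "kwargs": {"series": [[[0,0,0,0,-0.007,0.013,1],[0,0,0,0,0,0.013,1],[0,0,0,0,0,0.013,1],[0,0,0,0,0,0.007,1],[0,0,0,0,0,0.004,1],[0,0,0,0,0,0,1]]]}}

```text
clock: 21.0
eef_pos: [562.1, 1.7, 104.1]
tool_rot: [3.142, -0.0, 3.136]
force: [-0.9, 0.0, -1.5]
width: 13.9
gripper_force: 58.8
```

{"fn": "step_arm", "kwargs": {"series": [[[0,0,0,0,0,0.007,1],[0,0,0,0,0,0,1],[0,0,0,0,0,0,1]]]}}

```text
clock: 21.3
eef_pos: [562.2, 1.8, 103.8]
tool_rot: [3.141, 0.0, 3.136]
force: [-1.7, 1.6, 5.2]
width: 13.9
gripper_force: 59.7
```

{"fn": "step_arm", "kwargs": {"series": [[[0,0,0,0,0,0,0],[0,0,0,0,0,0,0],[0,0,0,0,0,0,0],[0,0,0,0,0,0,0],[0,0,0,0,0,0,0],[0,0,0,0,0,0,0],[0,0,0,0,0,0.06,0],[0,0,0,0,0,0.06,0],[0,0,0,0,0,0.06,0],[0,0,0,0,0,0.015,0],[0,0,0,0,0,0,0],[0,0,0,0,0,0,0]]]}}

```text
clock: 22.5
eef_pos: [562.1, 1.6, 73.7]
tool_rot: [3.142, -0.0, 3.136]
force: [0.7, 0.9, -0.3]
width: 85.5
gripper_force: 0.0
```

Run:
```python
from fit import *
s=ctrl.read_state();e=s["eef_pos"];print(e,s["force"])
z=52
L=[[(9.5+z,62),(17+z,62)]]
b=ctrl.get_image("side")
im=cv2.resize(cv2.cvtColor(b["img"],cv2.COLOR_RGB2BGR),None,fx=7,fy=7,interpolation=cv2.INTER_CUBIC)
for h in solid(b,562,1.8,L)+solid(b,562,1.5,TUB): cv2.polylines(im,[np.int32((h+.5)*7)],True,(0,255,0),1)
c=(264,225);cv2.imwrite("pics/o8.png",im[c[1]*7-270:c[1]*7+290,c[0]*7-200:c[0]*7+200])
```

```text
[562.14538828   1.64753794  73.70852796] [ 0.67422219  0.85808921 -0.32154081]
```

View pics/o8.png

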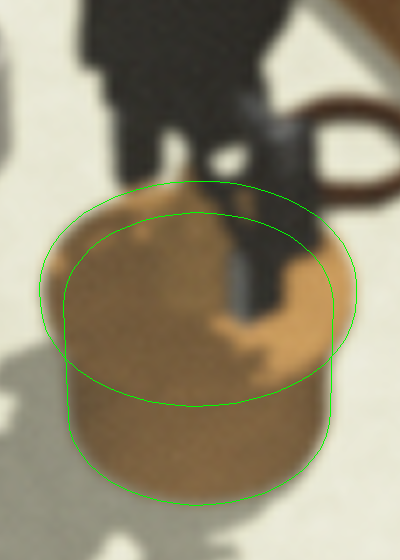

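The lids sit level on the rim. I close on the knob, within the room above the plate.

{"fn": "step_arm", "kwargs": {"series": [[[0,0,0,0,0,0,1],[0,0,0,0,0,0,1],[0,0,0,0,0,0,1],[0,0,0,0,0,0,1],[0,0,0,0,0,0,1],[0,0,0,0,0,0,1]]]}}

```text
clock: 23.15
eef_pos: [562.3, 1.6, 74.4]
tool_rot: [-3.142, 0.001, 3.135]
force: [-0.2, 0.0, 4.9]
width: 38.0
gripper_force: 60.4
```

{"fn": "step_arm", "kwargs": {"series": [[[0,0,0,0,0,-0.02,1],[0,0,0,0,0,-0.04,1],[0,0,0,0,0,-0.06,1],[0,0,0,0,0,-0.08,1],[0,0,0,0,0,-0.1,1],[0,0,0,0,0,-0.1,1],[0,0,0,0,0,-0.1,1],[0,0,0,0,0,-0.1,1],[0,0,0,0,0,-0.08,1],[0,0,0,0,0,-0.04,1],[0,0,0,0,0,-0.02,1],[0,0,0,0,0,0,1]]]}}

```text
clock: 24.35
eef_pos: [562.1, 1.7, 185.0]
tool_rot: [3.142, 0.0, 3.136]
force: [-1.0, 0.1, -0.7]
width: 37.8
gripper_force: 60.3
```

{"fn": "step_arm", "kwargs": {"series": [[[0,0,0,0,0,0,1],[0,0,0,0,0,0,1],[0,0,0,0,0,0,1],[0,0,0,0,0,0,1],[0,0,0,0,0,0,1],[0,0,0,0,0,0,1]]]}}

```text
clock: 24.95
eef_pos: [562.1, 1.7, 184.7]
tool_rot: [3.142, -0.0, 3.135]
force: [-0.6, 0.2, -1.4]
width: 37.8
gripper_force: 60.3
```

Run:
```python
from fit import *
s=ctrl.read_state();e=s["eef_pos"];print(e,s["force"],s["width"],s["gripper_force"],np.abs(s["qd"]).max())
a=ctrl.get_image("top");b=ctrl.get_image("side")
for n in("inner_lid","outer_lid","stirrer","tub"):
    for r in ctrl.recognise(b,n)[:2]: print(n,round(r["score"],2),r["centre"])
z=e[2]-74.4
print("expected side px: outer",proj(b,[562,2,75+z]),"inner disc",proj(b,[562,2,66]),"peg top",proj(b,[562,2,127]),"peg base",proj(b,[562,2,70]))
hsv=cv2.cvtColor(b["img"],cv2.COLOR_RGB2HSV)
for nm,x,pr in(("lid",(562,2),[[(62.5+z,62),(69+z,62)]]),("tub",(562,1.5),TUB)):
    h=solid(b,*x,pr)[0].reshape(-1,2);print(nm,h.min(0),h.max(0))
c=int(proj(b,[562,2,66])[0])
for r in range(170,262,2): print(r,[tuple(int(v) for v in b["img"][r,k]) for k in(c-15,c,c+15)])
```

```text
[562.09115426   1.65524876 184.73770221] [-0.59133676  0.16431909 -1.35263546] 37.75879888786236 60.29592102393508 0.0007633689370645511
inner_lid 0.92 [265.4, 227.4]
outer_lid 0.87 [262.5, 200.4]
stirrer 0.68 [265.2, 224.5]
stirrer 0.63 [220.9, 175.1]
tub 0.96 [265.6, 246.3]
tub 0.74 [390.5, 267.7]
expected side px: outer [np.float64(262.87062935817886), np.float64(192.60773062592483)] inner disc [np.float64(263.15265141741054), np.float64(227.08495790770627)] peg top [np.float64(263.01247493563704), np.float64(209.94836783091813)] peg base [np.float64(263.1437009830681), np.float64(225.9907663400771)]
lid [239.05652 180.37181] [286.77936 211.62025]
tub [244.00098 216.34033] [282.56366 258.0839 ]
170 [(229, 227, 204), (43, 41, 36), (117, 93, 61)]
172 [(233, 232, 212), (51, 49, 43), (73, 72, 69)]
174 [(231, 230, 211), (74, 72, 64), (55, 54, 51)]
176 [(231, 230, 211), (51, 50, 44), (49, 46, 40)]
178 [(233, 232, 214), (46, 45, 39), (50, 44, 38)]
180 [(233, 232, 214), (49, 45, 38), (57, 48, 37)]
182 [(233, 231, 213), (78, 65, 49), (83, 74, 58)]
184 [(195, 181, 150), (78, 65, 47), (130, 
[... 1326 characters left out ...]
4, 184)]
236 [(167, 155, 141), (218, 212, 203), (178, 166, 151)]
238 [(123, 107, 88), (217, 210, 203), (136, 119, 96)]
240 [(108, 85, 60), (193, 185, 176), (120, 95, 65)]
242 [(104, 85, 59), (144, 130, 111), (119, 94, 63)]
244 [(105, 85, 59), (123, 98, 66), (120, 96, 64)]
246 [(109, 88, 63), (124, 97, 66), (123, 96, 66)]
248 [(110, 88, 60), (126, 100, 67), (121, 95, 63)]
250 [(114, 95, 69), (127, 101, 67), (123, 97, 67)]
252 [(127, 117, 96), (129, 103, 67), (152, 137, 109)]
254 [(144, 142, 123), (131, 103, 68), (218, 215, 190)]
256 [(146, 145, 127), (131, 103, 70), (233, 233, 214)]
258 [(147, 146, 127), (142, 130, 106), (230, 230, 210)]
260 [(146, 146, 128), (148, 147, 128), (231, 230, 211)]
```

The outer lid is held about 110 mm up and still. The inner lid is found at (265,227), where a seated lid should be, and the stirrer is in its cup.

```bash
python3 -c "
from cell import ctrl
print(ctrl.finish_job())"
```

```text
the job is handed in; nothing more can be done
None
```

I handed the job in with all steps done: beads stirred, stirrer back in its cup, inner lid seated on the tub, and the outer lid held still about 110 mm above its nested position. No verdict came back.

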